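# Bring a plank's cut line out to the end of the sawing rest and hold it for the saw

### The arm

A 6-joint arm with a two-finger parallel gripper is mounted at the origin on a cart in front of the work surface, level with it; the furniture and walls round the work are solid. World frame = base frame: x ahead of the robot, y to its left, z up, the work surface at z = 0. Lengths are in m, angles in rad, forces in N, time in s.
With the tool pointing down it reaches from about 0.325 to 0.85 m from the base axis. Payload 4.4 kg.
Tool frame: the origin (TCP) lies at the centre of the arm's flange, where the gripper is bolted on; the fingertips stand 199 mm ahead of it and the grasp point (between the pads) lies 180 mm ahead of it; z points along the fingers, y is the line along which they close (so a half turn about z gives the same grasp; the last joint's range is limited). The gripper opens to 94 mm and grips with 3 to 60 N. Pads are 16 mm wide; open, the fingers measure 119 mm over their backs; the gripper's body (75 mm by 177 mm) begins 78 mm behind the grasp point.
Start: joints at [0.998, 0.207, 1.542, -0, 1.393, -0.15], TCP at [0.236, 0.524, 0.405] pointing down, gripper open.
Joint ranges: [-2.73, 2.73], [-0.86, 2.22], [0.23, 2.46], [-1.11, 4.25], [0.08, 2.63], [-2.82, 2.82]. Speed limits (rad/s): [2.79, 2.79, 3.14, 3.14, 3.14, 3.14].

### API

Orientations are given as [roll, pitch, yaw] about the fixed x, y, z axes, in that order (R = Rz(yaw) Ry(pitch) Rx(roll)).
In Python, from bench import env, read_camera gives the robot as it stands.
- The arm moves only by the shell command python3 -m creep 'ROWS'. ROWS is JSON, a list of rows, each an object of numbers: "dx", "dy", "dz": the shift along the tool's x, y, z in mm; "yaw": the turn about the tool's z in degrees; "gripper": the gripper's target within -1 to 1 (fully open at 1, half-way at 0, shut at -1). In form: [{"dx": .., "dy": .., "dz": .., "yaw": .., "gripper": ..}, ...]. A call has 1 to 20 rows; each row is the pose to reach, as a shift and turn from the pose commanded when the call began, along the tool's axes at that moment; what a row does not reach only later rows make up. A row lasts 1/12 s, in which the tool goes at most 41.7 mm and 7.16 degrees, less where a joint would pass 70% of its speed; a pose out of reach is approached as far as the arm can. A call with a gripper value outside its range is refused whole. The fingers move at their own pace and stop on an object; the grip force is fixed at half the most. Time passes only in rows, so rows that repeat a pose let the fingers close. It gives the time, the measured TCP pose, the force, the opening and the grip force at its end, in the units of the state.
- env.get_obs(): the state, without advancing time (a new reading comes with each control period).
- read_camera(name): name is "scene" or "top"; returns a dict with "image" (384x512x3 uint8, red, green, blue), "camera_matrix" (3x3 intrinsics, pixels), "R" (3x3) and "t" (3): a world point X has camera coordinates R X + t. Camera axes: x right, y down, z forward; pixel columns grow to the right and rows downward; lengths in m; the calibration is good to about 2 mm. A picture is of the moment at which its call begins. There is no depth.
- env.sign_off(): hands the job in; it is judged then, once.
The state is a dict: "time_s": time; "qpos": joint angles; "joint_vel": joint speeds; "joint_efforts": joint torques, N m; "tool_pos": TCP position; "tool_rot": TCP orientation; "contact_force": force on the tool from outside, world axes, zero at the start; "torque": the same for the moment, N m; "opening": opening from 0.0 (shut) to 1.0 (fully open); "grasp_force": force on a finger pad.
Only numpy, scipy, OpenCV 4.12 (cv2) and the standard library are available. Lean on these libraries where they do the work, as an engineer would, in place of code of your own. Each camera call takes 0.05 s, during which the arm holds its last target. There are 200 camera calls.

### The job

Clear the two wood offcuts off the sawing rest and the plank into the empty grey bin on the right. Then slide the plank along its channel, out towards the robot's left, until the cut line on its blue tape is flush with the end of the rest, never lifting it out or letting it tip. Finish while still holding the plank's tail down level in the channel, your hand on the rest's side of the line, because it will tip off if let go; leave everything else on the cart where it is.

Things in the scene. Friction and masses are not known exactly. Their poses are not given: they have to be found in the camera images.
- saw_rest: Sawing rest, a brown wooden block that does not move: 86 mm wide (its x), 200 mm long (its y), bed 50 mm above the cart. Two dark strips on the bed, 13 mm wide, 7 mm high, run along its long sides and leave a channel 60 mm wide, open at both ends. Origin: centre of the underside. +y points along the channel to the sawing end (end face at y = +100 mm), towards the robot's left.
- sawing_end (a point): The middle of the edge between the bed and the sawing end face of the rest (rest x = 0, y = +100 mm, z = 50 mm). The cut line must come straight above this edge.
- plank: Pale wooden plank, 56 mm wide (its x), 220 mm long (its y), 20 mm thick, about 0.2 kg, loose in the channel, its top 13 mm above the strips. Origin: centre of the underside, below its centre of mass. +y points to its leading end, as the rest's +y. At the start that end is 45 to 60 mm short of the sawing end and the tail sticks out behind the rest. It tips once half is past the end, unless held.
- cut_line (a point): Middle of the cut line on the plank's top face (plank x = 0, y = -22 mm, z = 20 mm). The line is white, 3 mm wide, square across the plank, in the middle of a band of blue tape 22 mm wide.
- offcut_block: Dark wooden offcut, 26 mm (its x) by 30 mm (its y) by 24 mm high, 20 g, lying on the bed in the channel between the plank's leading end and the sawing end, so it blocks the plank. Origin: centre of the underside.
- offcut_notched: Brown wooden offcut with a step, 24 mm wide (its x), 44 mm long (its y); the half towards its -y is 24 mm high (from y = -22 to +4 mm), the rest is 12 mm high; 22 g, lying on top of the plank. Origin: centre of the underside.
- scrap_bin: Empty dark grey parts bin that does not move, 161 mm (x) by 179 mm (y), rim 115 mm above the cart (92 mm at the side facing the robot), on the right of the cart (not the crate of paper strips at the back); the clear opening is about 110 by 110 mm round its centre. Origin: centre of the underside.
- glue_bottle: Bystander: loose white glue bottle with orange cap, 42 mm across, 120 mm tall, standing in front of the dark crate. Origin: centre of the underside.
- tape_roll: Bystander: loose teal roll of tape lying flat, 90 mm across, 16 mm high. Origin: centre of the underside.
- red_pen: Bystander: loose red and white felt pen, 140 mm long (its y), 15 mm thick, lying behind the rest. Origin: centre of the underside.
- thread_spool: Bystander: loose standing spool of yellow thread, 29 mm across, 48 mm tall, behind the rest. Origin: centre of the underside.

How it is judged:
On the way, in this order (a step that is already met when the one before it is completed fails the run):
1. both offcuts are in the scrap bin (x of offcut_block in the frame of scrap_bin between -0.068 and 0.068 m and y of offcut_block in the frame of scrap_bin between -0.068 and 0.068 m and z of offcut_block in the frame of scrap_bin between -0.005 and 0.085 m and x of offcut_notched in the frame of scrap_bin between -0.068 and 0.068 m and y of offcut_notched in the frame of scrap_bin between -0.068 and 0.068 m and z of offcut_notched in the frame of scrap_bin between -0.005 and 0.085 m), for 0.2 s.
2. the cut line is flush with the sawing end and the plank is held level in the channel (y of cut_line in the frame of saw_rest between 0.096 and 0.104 m and z of plank in the frame of saw_rest between 0.046 and 0.054 m and x of plank in the frame of saw_rest between -0.006 and 0.006 m and angle between the y axis of plank and the y axis of saw_rest, either way round below 0.06 rad and angle between plank's own z axis and vertical below 0.04 rad and contact force between the fingers and plank above 1 N and y of the grasp point in the frame of saw_rest below 0.095 m), for 0.3 s.
At the end, for the whole second after the job is handed in: Both offcuts are in the bin; the plank is still, level (0.04 rad) and down on the bed in its channel, its cut line within 4 mm of the sawing end face; the fingers bear on it with over 1 N, the hand on the rest's side, at least 5 mm inside the sawing end (all of step 1 and all of step 2 and linear speed of plank below 0.02 m/s); the arm keeps its last pose, push and grip.
It fails at once if the plank tips (more than 0.15 rad) (angle between plank's own z axis and vertical above 0.15 rad).
It fails at once if the plank is lifted out of its channel (more than 12 mm) (z of plank in the frame of saw_rest above 0.062 m).
It fails at once if a bystander is moved more than 25 mm (distance of any of glue_bottle, tape_roll, red_pen, thread_spool from where it was at the start of the episode above 0.025 m).
It also fails if it takes over 64 s, if anything falls off the work surface, if the arm or the gripper's body presses on something with over 40 N, if the wrist force passes 120 N, or if a joint passes its speed limit or range.

## Working session

There is one attempt and no reset: what is moved stays moved. The work goes in short steps, Python scripts to look and compute and a shell command to move; the robot and the scene stay as the last step left them, time stands still between calls to the robot, and variables do not carry over. Pictures are saved under pics/ and viewed, at most 12 in all, crops included, and the job is handed in when it is done.

```bash
ls; mkdir -p pics
python3 - <<'E'
from bench import env, read_camera
import cv2,json
print(env.get_obs())
for n in("scene","top"):
    c=read_camera(n);cv2.imwrite(f"pics/{n}0.png",c["image"][:,:,::-1]);print(n,c["camera_matrix"],c["R"],c["t"])
E
```

```text
pics
{'time_s': 0.0, 'qpos': array([ 9.97520175e-01,  2.07419362e-01,  1.54292894e+00, -8.34532028e-06,
        1.39351435e+00, -1.50497556e-01]), 'joint_vel': array([-9.88622667e-04,  3.28699011e-05,  1.49996642e-03,  2.45714545e-04,
       -9.91325233e-04, -8.04768805e-04]), 'joint_efforts': array([ 2.10839025e-04, -3.70875764e+01, -2.81419533e+01,  7.00244168e-02,
        3.59453552e-02, -1.38123942e-04]), 'tool_pos': array([0.23573379, 0.52406369, 0.40350254]), 'tool_rot': array([-3.13934708e+00, -3.32222799e-04,  2.71881517e+00]), 'contact_force': array([ 0.99936079, -0.24025403, -0.88926789]), 'torque': array([-0.02230821,  0.00994773, -0.03724146]), 'grasp_force': 0.0, 'opening': 0.9991893098194696}
scene [[372.36031092   0.         255.38661597]
 [  0.         372.36031092 190.97699272]
 [  0.           0.           1.        ]] [[ 0.72368241 -0.69006761 -0.00951146]
 [-0.4940107  -0.50835288 -0.70535861]
 [ 0.48190995  0.51515439 -0.70878682]] [-0.30423702  0.31142835  0.96185734]
top [[458.59901157   0.         257.77824705]
 [  0.         458.59901157 186.97133363]
 [  0.           0.           1.        ]] [[ 0.00114496 -0.99971905 -0.0236753 ]
 [-0.98672561  0.00271525 -0.16237363]
 [ 0.1623923   0.02354694 -0.98644528]] [0.05800866 0.44023588 1.09847461]
```

View pics/scene0.png

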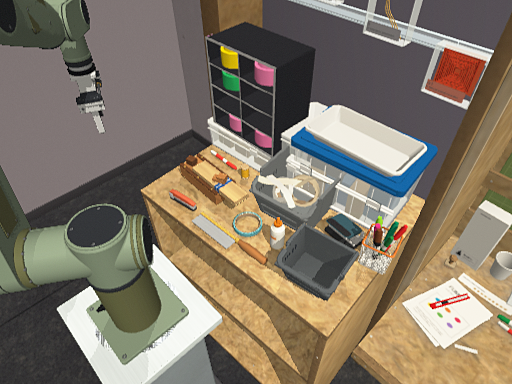

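View pics/top0.png

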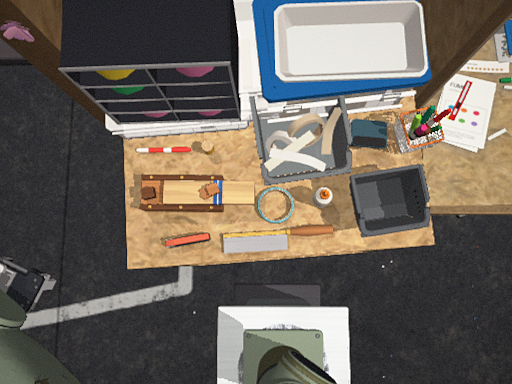

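The top view shows the rest at about (180,193), the dark block at (149,193), the notched offcut at (209,190), the blue tape at (217,192) and the bin at (390,200). I'll zoom in on these.

Run:
```python
import cv2,numpy as np
a=cv2.imread("pics/top0.png")[160:225,125:285];b=cv2.imread("pics/scene0.png")[140:215,165:285]
a=cv2.resize(a,None,fx=5,fy=5,interpolation=2);b=cv2.resize(b,None,fx=3.5,fy=3.5,interpolation=2)
o=np.zeros((600,800,3),np.uint8);o[:325]=a;o[330:330+262,:420]=b
cv2.imwrite("pics/z0.png",o)
```

```text
(no output)
```

View pics/z0.png

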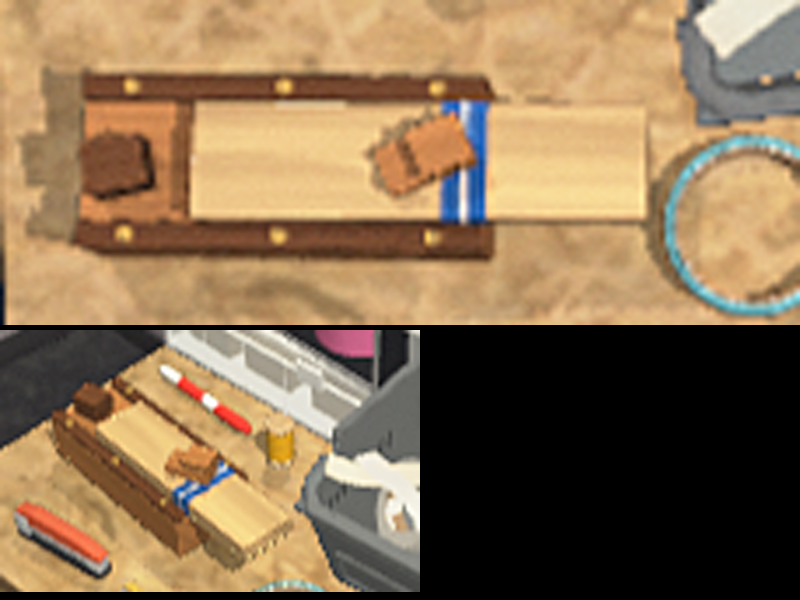

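The zoom (5x, offset 125,160) shows the plank ends at x≈190 and 647, the bed's sawing edge at x≈83, the white line at x≈464, the notched offcut's corners at (370,152), (460,113), (477,160) and (388,197), and the block around (117,163). Next I'll cast rays through these points.

```bash
cat > h.py <<'E'
import numpy as np
from bench import env, read_camera
def cast(c,p,z):
    p=np.atleast_2d(np.array(p,float)); K,R,t=c["camera_matrix"],c["R"],c["t"]
    d=np.c_[p,np.ones(len(p))]@np.linalg.inv(K).T@R; o=-R.T@t
    return (o+d*((z-o[2])/d[:,2])[:,None])[:,:2]
def crop(p,s=5,u=125,v=160): return (np.array(p,float)+.5)/s-.5+[u,v]
E
python3 - <<'E'
from h import *
c=read_camera("top"); print("cam",-c["R"].T@c["t"])
np.set_printoptions(precision=4,suppress=True)
P=lambda n,p,z:print(n,*cast(c,crop(p),z))
P("plank lead",[(190,100),(190,218)],.07);P("tail",[(647,101),(647,219)],.07);P("line",[(463,100),(465,220)],.07)
P("bed edge",[(83,100),(82,218)],.05)
P("strip outer",[(83,72),(490,78),(493,250),(80,245)],.057)
P("notch top",[(370,152),(460,113),(477,160),(388,197)],.088)
P("block",[(80,135),(120,132),(150,140),(152,185),(128,197),(82,190)],.074)
b=cast(c,[(350,170),(425,165),(430,232),(352,237)],.110);print("bin",b,b.mean(0))
E
python3 - <<'E'
import cv2,numpy as np
i=cv2.imread("pics/top0.png")
a=cv2.resize(i[180:206,145-8:137+30],None,fx=14,fy=14,interpolation=2)
b=cv2.resize(i[178:204,198:225],None,fx=14,fy=14,interpolation=2)
o=np.zeros((580,800,3),np.uint8);o[:a.shape[0],:a.shape[1]]=a;o[:b.shape[0],420:420+b.shape[1]]=b
b=cv2.resize(i[155:245,340:440],None,fx=2,fy=2,interpolation=2);o[390:390+180,:200]=b
cv2.imwrite("pics/z1.png",o)
E
```

```text
cam [0.25594179 0.0309313  1.15644117]
plank lead [0.4535 0.2873] [0.396  0.2853]
tail [0.4523 0.066 ] [0.3951 0.0658]
line [0.4531 0.1548] [0.3947 0.153 ]
bed edge [0.4573 0.3451] [0.3986 0.3431]
strip outer [0.47   0.3437] [0.4663 0.1433] [0.3818 0.1406] [0.3845 0.3415]
notch top [0.425  0.1965] [0.4436 0.1541] [0.421  0.1457] [0.4034 0.1875]
block [0.4358 0.339 ] [0.4372 0.3197] [0.4333 0.305 ] [0.4114 0.3032] [0.4056 0.3146] [0.4091 0.3369]
bin [[ 0.4675 -0.1577]
 [ 0.4786 -0.3306]
 [ 0.3242 -0.3329]
 [ 0.313  -0.1574]] [ 0.3958 -0.2446]
```

View pics/z1.png

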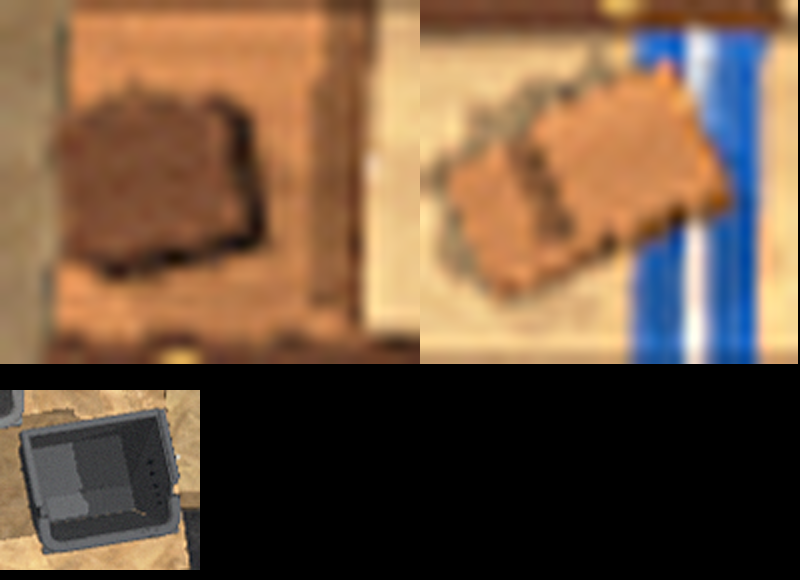

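The block is rotated about +10° and the notched offcut about +23.5°, with its tall half towards the tape (tall-top centre about (625,155) in the 14x crop). The sawing edge is at y≈0.344 and the cut line at y≈0.154, so the plank has about 190 mm to go.

```bash
cat >> h.py <<'E'
def delta(x,y,tipz,yawdeg):
    o=env.get_obs(); p=o["tool_pos"]; w=o["tool_rot"][2]
    d=np.array([x,y])-p[:2]
    e=(np.degrees(w)-yawdeg+180)%360-180
    print("mm dx %.1f dy %.1f dz %.1f yaw %.1f"%(1e3*(np.cos(w)*d[0]+np.sin(w)*d[1]),1e3*(np.sin(w)*d[0]-np.cos(w)*d[1]),1e3*(p[2]-.199-tipz),e), "t",round(o["time_s"],2),"tilt",o["tool_rot"][:2])
E
python3 - <<'E'
from h import *
c=read_camera("top")
n=cast(c,crop((205,155),14,198,178),.094)[0];b=cast(c,crop((140,181),14,137,180),.074)[0];print(n,b)
delta(*n,.13,113.5);delta(*b,.062,100)
E
```

```text
[0.42723964 0.16360422] [0.42150115 0.32403523]
mm dx -322.5 dy -250.3 dz 74.9 yaw 42.3 t 0.2 tilt [-3.14021003e+00 -2.10188614e-04]
mm dx -251.5 dy -106.4 dz 142.9 yaw 55.8 t 0.2 tilt [-3.14021003e+00 -2.10188614e-04]
```

```bash
python3 -m creep '[{"dx":-40,"dy":-31,"dz":0,"yaw":7,"gripper":0},{"dx":-80,"dy":-62,"dz":0,"yaw":14,"gripper":0},{"dx":-120,"dy":-93,"dz":0,"yaw":21,"gripper":0},{"dx":-160,"dy":-124,"dz":0,"yaw":28,"gripper":0},{"dx":-200,"dy":-155,"dz":0,"yaw":35,"gripper":0},{"dx":-240,"dy":-186,"dz":0,"yaw":42.3,"gripper":0},{"dx":-280,"dy":-217,"dz":20,"yaw":42.3,"gripper":0},{"dx":-322,"dy":-250,"dz":50,"yaw":42.3,"gripper":0},{"dx":-322,"dy":-250,"dz":75,"yaw":42.3,"gripper":0},{"dx":-322,"dy":-250,"dz":75,"yaw":42.3,"gripper":0},{"dx":-322,"dy":-250,"dz":75,"yaw":42.3,"gripper":0},{"dx":-322,"dy":-250,"dz":75,"yaw":42.3,"gripper":0}]'
python3 - <<'E'
from h import *
import cv2
delta(.4272,.1636,.076,113.5)
c=read_camera("scene");i=c["image"][:,:,::-1]
t=read_camera("top")["image"][:,:,::-1]
cv2.imwrite("pics/a.png",np.hstack([cv2.resize(i[100:220,150:300],(500,400)),cv2.resize(t[150:230,190:250],(300,400))]))
E
```

```text
time_s: 1.2
tool_pos: [0.4269, 0.1623, 0.3275]
tool_rot: [-3.137, -0.001, 1.976]
contact_force: [0.1, -0.3, 0.6]
opening: 0.498
grasp_force: 0.0
mm dx 1.1 dy 0.8 dz 52.5 yaw -0.3 t 1.2 tilt [-3.13670968e+00 -1.05667628e-03]
```

View pics/a.png

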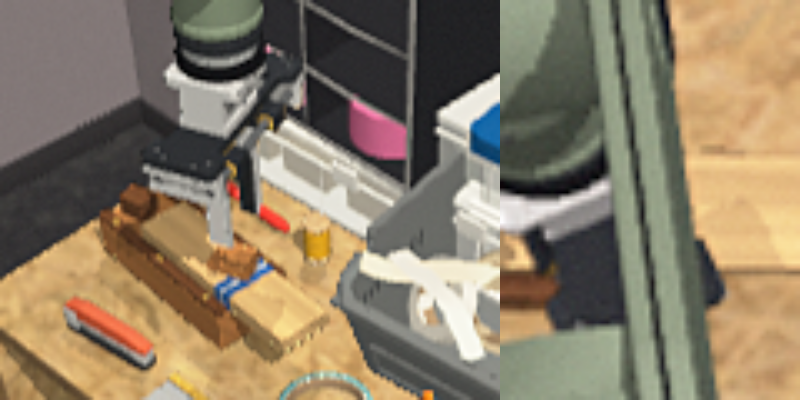

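The scene view shows the hand above the notched offcut, aligned with it, with one finger on either side. I'll descend and grip.

```bash
python3 -m creep '[{"dx":1,"dy":1,"dz":25,"yaw":0,"gripper":0},{"dx":1,"dy":1,"dz":45,"yaw":0,"gripper":0},{"dx":1,"dy":1,"dz":52,"yaw":0,"gripper":0},{"dx":1,"dy":1,"dz":52,"yaw":0,"gripper":0},{"dx":1,"dy":1,"dz":52,"yaw":0,"gripper":-1},{"dx":1,"dy":1,"dz":52,"yaw":0,"gripper":-1},{"dx":1,"dy":1,"dz":52,"yaw":0,"gripper":-1},{"dx":1,"dy":1,"dz":52,"yaw":0,"gripper":-1},{"dx":1,"dy":1,"dz":52,"yaw":0,"gripper":-1},{"dx":1,"dy":1,"dz":52,"yaw":0,"gripper":-1}]'
```

```text
time_s: 2.13
tool_pos: [0.4281, 0.1658, 0.2789]
tool_rot: [3.139, 0.0, 1.98]
contact_force: [-0.9, 0.5, 6.3]
opening: 0.254
grasp_force: 30.0
```

```bash
python3 -m creep '[{"dx":0,"dy":0,"dz":-10,"yaw":0,"gripper":-1},{"dx":0,"dy":0,"dz":-40,"yaw":0,"gripper":-1},{"dx":0,"dy":0,"dz":-80,"yaw":0,"gripper":-1},{"dx":0,"dy":0,"dz":-120,"yaw":0,"gripper":-1},{"dx":0,"dy":0,"dz":-130,"yaw":0,"gripper":-1},{"dx":0,"dy":0,"dz":-130,"yaw":0,"gripper":-1}]'
python3 - <<'E'
from h import *
import cv2
delta(.3958,-.2446,.07,98)
cv2.imwrite("pics/b.png",cv2.resize(read_camera("scene")["image"][60:220,150:300,::-1],(562,600)))
E
```

```text
time_s: 2.63
tool_pos: [0.4287, 0.1657, 0.4123]
tool_rot: [3.132, 0.002, 1.98]
contact_force: [-0.0, -0.1, -0.9]
opening: 0.253
grasp_force: 30.0
mm dx -363.3 dy -193.6 dz 143.3 yaw 15.5 t 2.63 tilt [3.13237660e+00 2.33029867e-03]
```

View pics/b.png

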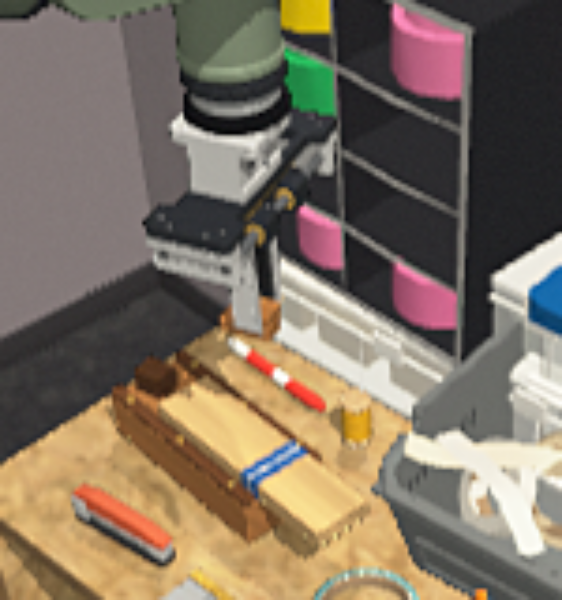

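The offcut is held and the plank hasn't moved. On to the bin.

```bash
python3 -m creep '[{"dx":-34,"dy":-18,"dz":0,"yaw":0,"gripper":-1},{"dx":-70,"dy":-37,"dz":0,"yaw":4,"gripper":-1},{"dx":-106,"dy":-57,"dz":0,"yaw":8,"gripper":-1},{"dx":-142,"dy":-76,"dz":0,"yaw":12,"gripper":-1},{"dx":-178,"dy":-95,"dz":0,"yaw":15,"gripper":-1},{"dx":-214,"dy":-114,"dz":0,"yaw":15,"gripper":-1},{"dx":-250,"dy":-133,"dz":0,"yaw":15,"gripper":-1},{"dx":-286,"dy":-153,"dz":0,"yaw":15,"gripper":-1},{"dx":-322,"dy":-172,"dz":0,"yaw":15,"gripper":-1},{"dx":-350,"dy":-187,"dz":0,"yaw":15,"gripper":-1},{"dx":-363,"dy":-194,"dz":20,"yaw":15,"gripper":-1},{"dx":-363,"dy":-194,"dz":55,"yaw":15,"gripper":-1},{"dx":-363,"dy":-194,"dz":90,"yaw":15,"gripper":-1},{"dx":-363,"dy":-194,"dz":125,"yaw":15,"gripper":-1},{"dx":-363,"dy":-194,"dz":143,"yaw":15,"gripper":-1},{"dx":-363,"dy":-194,"dz":143,"yaw":15,"gripper":-1},{"dx":-363,"dy":-194,"dz":143,"yaw":15,"gripper":-0.1},{"dx":-363,"dy":-194,"dz":143,"yaw":15,"gripper":-0.1},{"dx":-363,"dy":-194,"dz":143,"yaw":15,"gripper":-0.1},{"dx":-363,"dy":-194,"dz":143,"yaw":15,"gripper":-0.1}]'
python3 - <<'E'
from h import *
delta(.3958,-.2446,.07,98)
E
```

```text
time_s: 4.35
tool_pos: [0.3949, -0.2452, 0.2663]
tool_rot: [3.139, 0.003, 1.719]
contact_force: [0.3, 0.3, 0.1]
opening: 0.441
grasp_force: 0.0
mm dx 0.4 dy 1.0 dz -2.7 yaw 0.5 t 4.35 tilt [3.13936068e+00 2.78419966e-03]
```

```bash
python3 -m creep '[{"dx":0,"dy":0,"dz":-35,"yaw":0,"gripper":-0.1},{"dx":0,"dy":0,"dz":-75,"yaw":0,"gripper":-0.1},{"dx":0,"dy":0,"dz":-115,"yaw":0,"gripper":0},{"dx":0,"dy":0,"dz":-150,"yaw":0,"gripper":0},{"dx":0,"dy":0,"dz":-150,"yaw":0,"gripper":0},{"dx":0,"dy":0,"dz":-150,"yaw":0,"gripper":0}]'
python3 - <<'E'
from h import *
import cv2
delta(.4215,.324,.062,100)
a=read_camera("scene")["image"][215:305,265:365,::-1];b=read_camera("top")["image"][165:225,125:265,::-1]
cv2.imwrite("pics/c.png",np.vstack([cv2.resize(b,(700,300),interpolation=2),cv2.resize(a,(700,300))]))
E
```

```text
time_s: 4.85
tool_pos: [0.3948, -0.2451, 0.4189]
tool_rot: [3.136, 0.007, 1.719]
contact_force: [0.4, 0.6, -0.4]
opening: 0.499
grasp_force: 0.0
mm dx 558.9 dy 110.4 dz 157.9 yaw -1.5 t 4.85 tilt [3.1357819  0.00717843]
```

View pics/c.png

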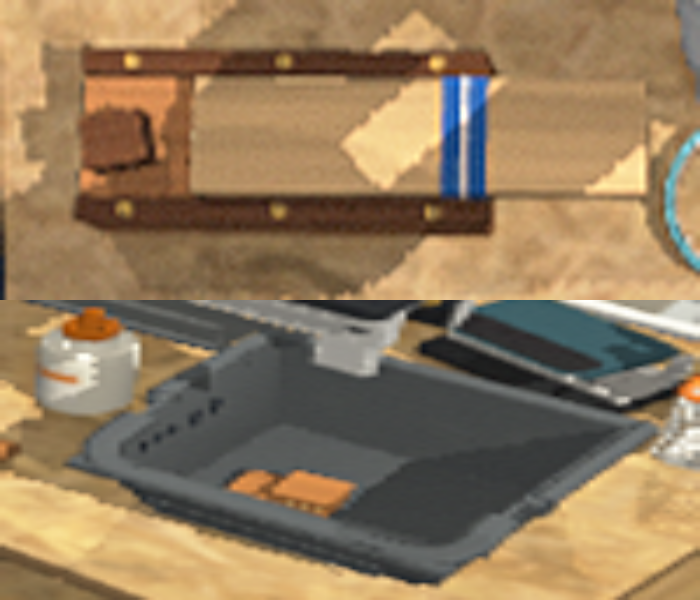

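The notched offcut lies in the bin, and the plank and block haven't moved. Next, the block.

```bash
python3 -m creep '[{"dx":38,"dy":7,"dz":0,"yaw":0,"gripper":0},{"dx":76,"dy":15,"dz":0,"yaw":0,"gripper":0},{"dx":114,"dy":22,"dz":0,"yaw":0,"gripper":0},{"dx":152,"dy":30,"dz":0,"yaw":0,"gripper":0},{"dx":190,"dy":37,"dz":0,"yaw":0,"gripper":0},{"dx":228,"dy":45,"dz":0,"yaw":0,"gripper":0},{"dx":266,"dy":52,"dz":0,"yaw":0,"gripper":0},{"dx":304,"dy":60,"dz":0,"yaw":-1,"gripper":0},{"dx":342,"dy":67,"dz":0,"yaw":-1.5,"gripper":0},{"dx":380,"dy":75,"dz":0,"yaw":-1.5,"gripper":0},{"dx":418,"dy":82,"dz":0,"yaw":-1.5,"gripper":0},{"dx":456,"dy":90,"dz":0,"yaw":-1.5,"gripper":0},{"dx":494,"dy":97,"dz":10,"yaw":-1.5,"gripper":0},{"dx":530,"dy":104,"dz":40,"yaw":-1.5,"gripper":0},{"dx":559,"dy":110,"dz":70,"yaw":-1.5,"gripper":0},{"dx":559,"dy":110,"dz":100,"yaw":-1.5,"gripper":0},{"dx":559,"dy":110,"dz":100,"yaw":-1.5,"gripper":0},{"dx":559,"dy":110,"dz":100,"yaw":-1.5,"gripper":0},{"dx":559,"dy":110,"dz":100,"yaw":-1.5,"gripper":0}]'
python3 - <<'E'
from h import *
delta(.4215,.324,.062,100)
E
```

```text
time_s: 6.53
tool_pos: [0.4206, 0.3239, 0.3146]
tool_rot: [-3.14, 0.001, 1.744]
contact_force: [0.5, 0.9, 0.0]
opening: 0.504
grasp_force: 0.0
mm dx -0.1 dy 0.9 dz 53.6 yaw -0.1 t 6.53 tilt [-3.14049240e+00  5.97227889e-04]
```

```bash
python3 -m creep '[{"dx":0,"dy":1,"dz":25,"yaw":0,"gripper":0},{"dx":0,"dy":1,"dz":45,"yaw":0,"gripper":0},{"dx":0,"dy":1,"dz":53,"yaw":0,"gripper":0},{"dx":0,"dy":1,"dz":53,"yaw":0,"gripper":0},{"dx":0,"dy":1,"dz":53,"yaw":0,"gripper":0},{"dx":0,"dy":1,"dz":53,"yaw":0,"gripper":0}]'
```

```text
time_s: 7.03
tool_pos: [0.4226, 0.3247, 0.2637]
tool_rot: [3.138, -0.001, 1.744]
contact_force: [-0.4, -0.2, 0.3]
opening: 0.502
grasp_force: 0.0
```

```bash
python3 -m creep '[{"dx":0,"dy":0,"dz":0,"yaw":0,"gripper":-1},{"dx":0,"dy":0,"dz":0,"yaw":0,"gripper":-1},{"dx":0,"dy":0,"dz":0,"yaw":0,"gripper":-1},{"dx":0,"dy":0,"dz":0,"yaw":0,"gripper":-1},{"dx":0,"dy":0,"dz":0,"yaw":0,"gripper":-1},{"dx":0,"dy":0,"dz":0,"yaw":0,"gripper":-1},{"dx":0,"dy":0,"dz":-10,"yaw":0,"gripper":-1},{"dx":0,"dy":0,"dz":-40,"yaw":0,"gripper":-1},{"dx":0,"dy":0,"dz":-80,"yaw":0,"gripper":-1},{"dx":0,"dy":0,"dz":-120,"yaw":0,"gripper":-1},{"dx":0,"dy":0,"dz":-150,"yaw":0,"gripper":-1},{"dx":0,"dy":0,"dz":-150,"yaw":0,"gripper":-1},{"dx":0,"dy":0,"dz":-150,"yaw":0,"gripper":-1}]'
python3 - <<'E'
from h import *
delta(.4058,-.2446,.08,100)
E
```

```text
time_s: 8.12
tool_pos: [0.422, 0.3249, 0.4145]
tool_rot: [3.136, -0.002, 1.745]
contact_force: [-0.5, 0.8, -0.0]
opening: 0.272
grasp_force: 29.9
mm dx -558.1 dy -114.6 dz 135.5 yaw -0.0 t 8.12 tilt [ 3.13623199e+00 -1.77205521e-03]
```

Held (opening 25.6 mm). To the bin.

```bash
python3 -m creep '[{"dx":-38,"dy":-8,"dz":0,"yaw":0,"gripper":-1},{"dx":-76,"dy":-16,"dz":0,"yaw":0,"gripper":-1},{"dx":-114,"dy":-23,"dz":0,"yaw":0,"gripper":-1},{"dx":-152,"dy":-31,"dz":0,"yaw":0,"gripper":-1},{"dx":-190,"dy":-39,"dz":0,"yaw":0,"gripper":-1},{"dx":-228,"dy":-47,"dz":0,"yaw":0,"gripper":-1},{"dx":-266,"dy":-55,"dz":0,"yaw":0,"gripper":-1},{"dx":-304,"dy":-62,"dz":0,"yaw":0,"gripper":-1},{"dx":-342,"dy":-70,"dz":0,"yaw":0,"gripper":-1},{"dx":-380,"dy":-78,"dz":0,"yaw":0,"gripper":-1},{"dx":-418,"dy":-86,"dz":0,"yaw":0,"gripper":-1},{"dx":-456,"dy":-94,"dz":0,"yaw":0,"gripper":-1},{"dx":-494,"dy":-101,"dz":0,"yaw":0,"gripper":-1},{"dx":-530,"dy":-109,"dz":0,"yaw":0,"gripper":-1},{"dx":-558,"dy":-114,"dz":0,"yaw":0,"gripper":-1},{"dx":-558,"dy":-114,"dz":10,"yaw":0,"gripper":-1},{"dx":-558,"dy":-114,"dz":40,"yaw":0,"gripper":-1},{"dx":-558,"dy":-114,"dz":80,"yaw":0,"gripper":-1},{"dx":-558,"dy":-114,"dz":115,"yaw":0,"gripper":-1},{"dx":-558,"dy":-114,"dz":132,"yaw":0,"gripper":-1}]' && python3 -m creep '[{"dx":0,"dy":0,"dz":0,"yaw":0,"gripper":-1},{"dx":0,"dy":0,"dz":0,"yaw":0,"gripper":-1},{"dx":0,"dy":0,"dz":0,"yaw":0,"gripper":-0.1},{"dx":0,"dy":0,"dz":0,"yaw":0,"gripper":-0.1},{"dx":0,"dy":0,"dz":0,"yaw":0,"gripper":-0.1},{"dx":0,"dy":0,"dz":0,"yaw":0,"gripper":-0.1},{"dx":0,"dy":0,"dz":-40,"yaw":0,"gripper":-0.1},{"dx":0,"dy":0,"dz":-80,"yaw":0,"gripper":-0.1},{"dx":0,"dy":0,"dz":-120,"yaw":0,"gripper":-0.1},{"dx":0,"dy":0,"dz":-140,"yaw":0,"gripper":0.9},{"dx":0,"dy":0,"dz":-140,"yaw":0,"gripper":0.9},{"dx":0,"dy":0,"dz":-140,"yaw":0,"gripper":0.9},{"dx":0,"dy":0,"dz":-140,"yaw":0,"gripper":0.9}]'
python3 - <<'E'
from h import *
import cv2
delta(.4243,.106,.1,89.5)
a=read_camera("scene")["image"][215:305,265:365,::-1];c=read_camera("top");b=c["image"][165:225,125:265,::-1]
cv2.imwrite("pics/d.png",np.vstack([cv2.resize(b,(700,300),interpolation=2),cv2.resize(a,(700,300))]))
E
```

```text
time_s: 9.78
tool_pos: [0.4032, -0.2418, 0.2731]
tool_rot: [-3.134, -0.01, 1.745]
contact_force: [-0.4, 1.1, 0.6]
opening: 0.272
grasp_force: 29.9
time_s: 10.87
tool_pos: [0.4056, -0.2444, 0.419]
tool_rot: [-3.141, -0.001, 1.745]
contact_force: [-0.7, 0.9, -0.7]
opening: 0.697
grasp_force: 0.0
mm dx 341.8 dy 79.1 dz 120.0 yaw 10.5 t 10.87 tilt [-3.14089534e+00 -8.44789847e-04]
```

View pics/d.png

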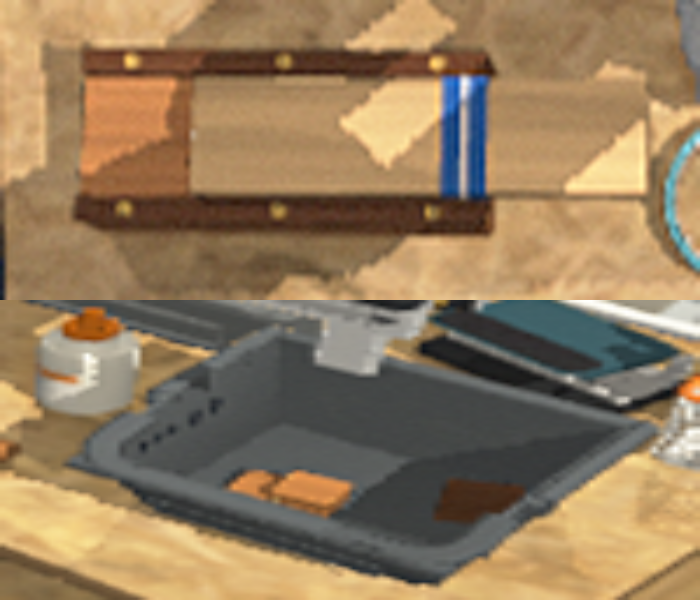

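Both offcuts are in the bin. I'll check that the block (pixel ≈(333.6,275)) is within ±68 mm of the centre.

Run:
```python
from h import *
import cv2
c=read_camera("scene");i=c["image"]
hsv=cv2.cvtColor(i,cv2.COLOR_RGB2HSV)
m=cv2.inRange(hsv,(3,80,25),(18,255,255)); m[:255]=0;m[295:]=0;m[:,:290]=0;m[:,346:]=0
n,l,s,ce=cv2.connectedComponentsWithStats(m)
for k in range(1,n):
    if s[k,4]>8: print(s[k],ce[k],cast(c,ce[k],.02), cast(c,[(s[k,0],ce[k][1]),(s[k,0]+s[k,2],ce[k][1])],.02))
t=read_camera("top")
print(cast(t,[(350,170),(425,165),(430,232),(352,237)],.110))
```

```text
[297 266  18  14 159] [306.59748428 271.55974843] [[ 0.39370233 -0.2312215 ]] [[ 0.37484029 -0.21301484]
 [ 0.41020708 -0.24715278]]
[327 268  13  14 118] [332.41525424 274.49152542] [[ 0.43704443 -0.28590008]] [[ 0.42648609 -0.27571064]
 [ 0.45182706 -0.30016621]]
[331 277  15  18 136] [340.39705882 288.30147059] [[ 0.41878299 -0.32660708]] [[ 0.40099384 -0.30945512]
 [ 0.42938512 -0.33682946]]
[290 281  21  14  68] [299.38235294 288.95588235] [[ 0.33962201 -0.25296294]] [[ 0.32184333 -0.23582178]
 [ 0.36162318 -0.27417517]]
[290 289   8   6  18] [292.77777778 292.16666667] [[ 0.32014538 -0.24723595]] [[ 0.31491574 -0.24219486]
 [ 0.32997488 -0.25671104]]
[[ 0.46745924 -0.15770009]
 [ 0.47860995 -0.33061946]
 [ 0.32417264 -0.33291422]
 [ 0.31296627 -0.15735619]]
```

The block is about (38,-44) mm off the bin's centre, so it's inside the limit. Now to the plank's tail.

```bash
python3 -m creep '[{"dx":38,"dy":9,"dz":0,"yaw":0,"gripper":0.9},{"dx":76,"dy":18,"dz":0,"yaw":3,"gripper":0.9},{"dx":114,"dy":26,"dz":0,"yaw":6,"gripper":0.9},{"dx":152,"dy":35,"dz":0,"yaw":9,"gripper":0.9},{"dx":190,"dy":44,"dz":0,"yaw":10.5,"gripper":0.9},{"dx":228,"dy":53,"dz":0,"yaw":10.5,"gripper":0.9},{"dx":266,"dy":62,"dz":0,"yaw":10.5,"gripper":0.9},{"dx":304,"dy":70,"dz":0,"yaw":10.5,"gripper":0.9},{"dx":330,"dy":76,"dz":10,"yaw":10.5,"gripper":0.9},{"dx":342,"dy":79,"dz":40,"yaw":10.5,"gripper":0.9},{"dx":342,"dy":79,"dz":80,"yaw":10.5,"gripper":0.9},{"dx":342,"dy":79,"dz":120,"yaw":10.5,"gripper":0.9},{"dx":342,"dy":79,"dz":120,"yaw":10.5,"gripper":0.9},{"dx":342,"dy":79,"dz":120,"yaw":10.5,"gripper":0.9},{"dx":342,"dy":79,"dz":120,"yaw":10.5,"gripper":0.9}]'
python3 - <<'E'
from h import *
delta(.4241,.106,.061,89.6)
E
```

```text
time_s: 12.32
tool_pos: [0.4253, 0.1057, 0.3009]
tool_rot: [3.14, -0.0, 1.561]
contact_force: [0.8, 0.5, 1.1]
opening: 0.952
grasp_force: 0.0
mm dx 0.3 dy -1.2 dz 40.9 yaw -0.1 t 12.32 tilt [ 3.14033732e+00 -1.22717025e-04]
```

```bash
python3 -m creep '[{"dx":0,"dy":-1,"dz":20,"yaw":0,"gripper":0.9},{"dx":0,"dy":-1,"dz":40,"yaw":0,"gripper":0.9},{"dx":0,"dy":-1,"dz":40,"yaw":0,"gripper":0.9},{"dx":0,"dy":-1,"dz":40,"yaw":0,"gripper":0.9},{"dx":0,"dy":-1,"dz":40,"yaw":0,"gripper":0.9}]'; python3 -m creep '[{"dx":0,"dy":0,"dz":0,"yaw":0,"gripper":-1},{"dx":0,"dy":0,"dz":0,"yaw":0,"gripper":-1},{"dx":0,"dy":0,"dz":0,"yaw":0,"gripper":-1},{"dx":0,"dy":0,"dz":0,"yaw":0,"gripper":-1},{"dx":0,"dy":0,"dz":0,"yaw":0,"gripper":-1},{"dx":0,"dy":0,"dz":0,"yaw":0,"gripper":-1},{"dx":0,"dy":0,"dz":0,"yaw":0,"gripper":-1}]'
```

```text
time_s: 12.73
tool_pos: [0.4249, 0.1057, 0.262]
tool_rot: [3.137, -0.0, 1.561]
contact_force: [0.1, -0.1, 0.9]
opening: 0.948
grasp_force: 0.0
time_s: 13.32
tool_pos: [0.4236, 0.1058, 0.2598]
tool_rot: [3.142, 0.0, 1.562]
contact_force: [-0.8, 0.5, 1.2]
opening: 0.588
grasp_force: 30.0
```

```bash
python3 -m creep '[{"dx":3,"dy":0,"dz":0,"yaw":0,"gripper":-1},{"dx":8,"dy":0,"dz":0,"yaw":0,"gripper":-1},{"dx":14,"dy":0,"dz":0,"yaw":0,"gripper":-1},{"dx":20,"dy":0,"dz":0,"yaw":0,"gripper":-1},{"dx":26,"dy":0,"dz":0,"yaw":0,"gripper":-1},{"dx":32,"dy":0,"dz":0,"yaw":0,"gripper":-1},{"dx":38,"dy":0,"dz":0,"yaw":0,"gripper":-1},{"dx":44,"dy":0,"dz":0,"yaw":0,"gripper":-1},{"dx":50,"dy":0,"dz":0,"yaw":0,"gripper":-1},{"dx":50,"dy":0,"dz":0,"yaw":0,"gripper":-1},{"dx":50,"dy":0,"dz":0,"yaw":0,"gripper":-1}]'
python3 - <<'E'
from h import *
import cv2
c=read_camera("scene");cv2.imwrite("pics/e.png",cv2.resize(c["image"][100:220,150:300,::-1],(750,600),interpolation=2))
E
```

```text
time_s: 14.23
tool_pos: [0.4241, 0.1568, 0.2598]
tool_rot: [3.141, -0.003, 1.562]
contact_force: [0.1, 2.1, 4.1]
opening: 0.589
grasp_force: 30.0
```

View pics/e.png

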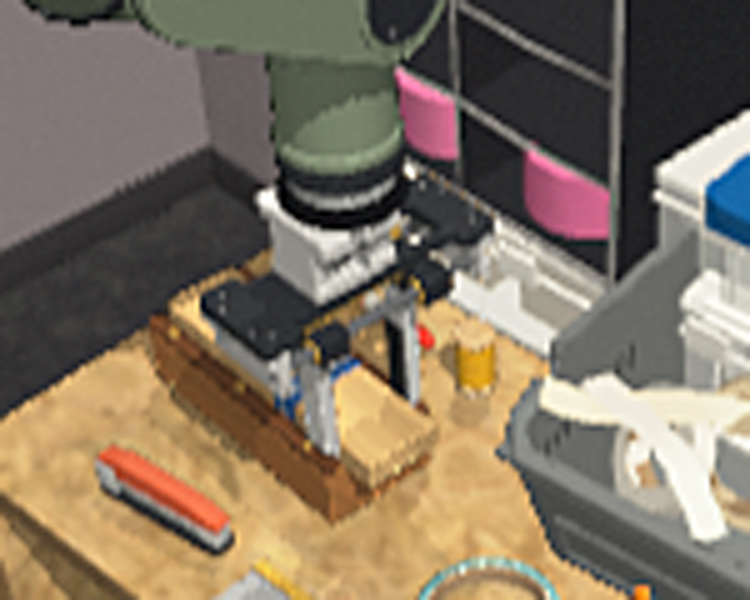

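The plank slides with the hand: its tail now reaches only slightly past the rest's end, with a low force. I'll carry on.

```bash
python3 -m creep '[{"dx":4,"dy":0,"dz":0,"yaw":0,"gripper":-1},{"dx":10,"dy":0,"dz":0,"yaw":0,"gripper":-1},{"dx":16,"dy":0,"dz":0,"yaw":0,"gripper":-1},{"dx":22,"dy":0,"dz":0,"yaw":0,"gripper":-1},{"dx":29,"dy":0,"dz":0,"yaw":0,"gripper":-1},{"dx":36,"dy":0,"dz":0,"yaw":0,"gripper":-1},{"dx":43,"dy":0,"dz":0,"yaw":0,"gripper":-1},{"dx":50,"dy":0,"dz":0,"yaw":0,"gripper":-1},{"dx":57,"dy":0,"dz":0,"yaw":0,"gripper":-1},{"dx":64,"dy":0,"dz":0,"yaw":0,"gripper":-1},{"dx":71,"dy":0,"dz":0,"yaw":0,"gripper":-1},{"dx":78,"dy":0,"dz":0,"yaw":0,"gripper":-1},{"dx":85,"dy":0,"dz":0,"yaw":0,"gripper":-1},{"dx":92,"dy":0,"dz":0,"yaw":0,"gripper":-1},{"dx":99,"dy":0,"dz":0,"yaw":0,"gripper":-1},{"dx":106,"dy":0,"dz":0,"yaw":0,"gripper":-1},{"dx":113,"dy":0,"dz":0,"yaw":0,"gripper":-1},{"dx":120,"dy":0,"dz":0,"yaw":0,"gripper":-1},{"dx":120,"dy":0,"dz":0,"yaw":0,"gripper":-1},{"dx":120,"dy":0,"dz":0,"yaw":0,"gripper":-1}]'
python3 - <<'E'
from h import *
import cv2
a=read_camera("scene")["image"][120:210,155:255,::-1];b=read_camera("top")["image"][160:225,65:245,::-1]
cv2.imwrite("pics/f.png",np.vstack([cv2.resize(b,(800,289),interpolation=2),cv2.resize(a,(800,310),interpolation=2)]))
E
```

```text
time_s: 15.95
tool_pos: [0.4252, 0.276, 0.2598]
tool_rot: [3.141, -0.001, 1.562]
contact_force: [0.3, -0.2, 5.3]
opening: 0.591
grasp_force: 30.0
```

View pics/f.png

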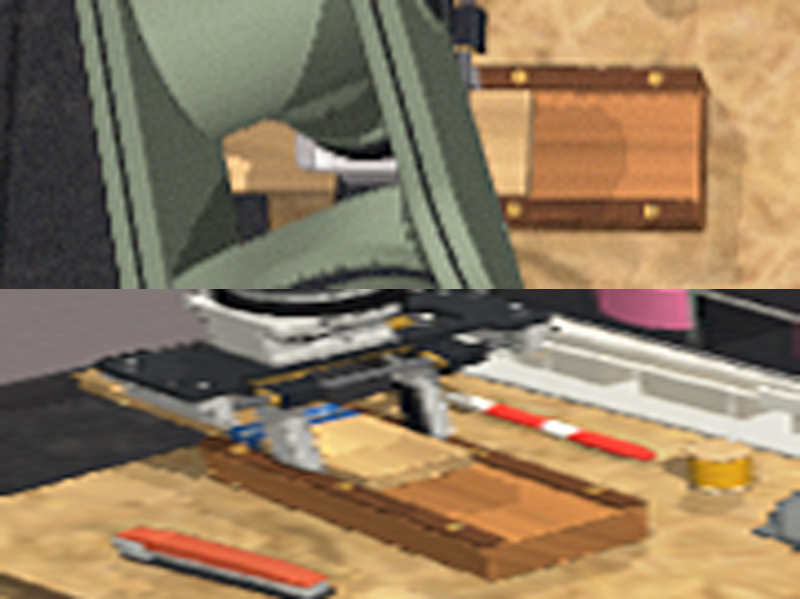

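The top view now shows the tail edge at crop x≈530 and the rest's rear end at x≈703. I'll find them by gradient at sub-pixel accuracy to work out the remaining distance.

```bash
cat > m.py <<'E'
from h import *
import cv2
from PIL import Image
E
cat > m.py <<'E'
from h import *
import cv2
c=read_camera("top");g=cv2.GaussianBlur(cv2.cvtColor(c["image"],cv2.COLOR_RGB2GRAY),(0,0),.7).astype(float)
def edge(v,u0,u1):
    d=np.abs(np.diff(g[v,u0:u1])); k=d.argmax(); s=slice(max(k-2,0),k+3); return u0+.5+(np.arange(len(d))[s]*d[s]).sum()/d[s].sum()
import sys
u0,u1=int(sys.argv[1]),int(sys.argv[2])
y=[cast(c,(edge(v,u0,u1),v),.07)[0][1] for v in range(184,202,2)]
print("tail y",np.round(y,4),np.median(y),"tool y",env.get_obs()["tool_pos"])
r=[cast(c,(edge(v,216,230),v),z)[0][1] for v,z in((176,.057),(177,.057),(206,.057),(207,.057),(185,.05),(190,.05),(195,.05),(200,.05))]
print("rear y",np.round(r,4))
E
python3 m.py 178 190
python3 - <<'E'
# original tail/lead/end from the first picture
from h import *
import cv2
c=read_camera("top");g=cv2.GaussianBlur(cv2.imread("pics/top0.png",0),(0,0),.7).astype(float)
def edge(v,u0,u1):
    d=np.abs(np.diff(g[v,u0:u1])); k=d.argmax(); s=slice(max(k-2,0),k+3); return u0+.5+(np.arange(len(d))[s]*d[s]).sum()/d[s].sum()
for n,u0,u1,z in(("tail0",248,260,.07),("lead0",159,167,.07),("front",138,146,.05)):
    y=[cast(c,(edge(v,u0,u1),v),z)[0][1] for v in (182,184,201,202)]; print(n,np.round(y,4))
E
```

```text
tail y [0.2353 0.2354 0.2362 0.2363 0.2363 0.2366 0.2365 0.2371 0.2368] 0.23631651526969064 tool y [0.42521244 0.27590071 0.25981514]
rear y [0.1434 0.1424 0.1398 0.1398 0.1442 0.1446 0.1425 0.1421]
tail0 [0.0668 0.0671 0.0662 0.0661]
lead0 [0.2847 0.2849 0.2857 0.2858]
front [0.3436 0.3433 0.3439 0.3436]
```

```bash
python3 -m creep '[{"dx":4,"dy":0,"dz":0,"yaw":0,"gripper":-1},{"dx":8,"dy":0,"dz":0,"yaw":0,"gripper":-1},{"dx":12,"dy":0,"dz":0,"yaw":0,"gripper":-1},{"dx":16,"dy":0,"dz":0,"yaw":0,"gripper":-1},{"dx":19.5,"dy":0,"dz":0,"yaw":0,"gripper":-1},{"dx":19.5,"dy":0,"dz":0,"yaw":0,"gripper":-1},{"dx":19.5,"dy":0,"dz":0,"yaw":0,"gripper":-1},{"dx":19.5,"dy":0,"dz":0,"yaw":0,"gripper":-1},{"dx":19.5,"dy":0,"dz":0,"yaw":0,"gripper":-1},{"dx":19.5,"dy":0,"dz":0,"yaw":0,"gripper":-1},{"dx":19.5,"dy":0,"dz":0,"yaw":0,"gripper":-1},{"dx":19.5,"dy":0,"dz":0,"yaw":0,"gripper":-1}]'
python3 m.py 169 181
python3 - <<'E'
from h import *
import cv2
a=read_camera("scene")["image"][120:210,155:255,::-1];b=read_camera("top")["image"][160:225,65:245,::-1]
cv2.imwrite("pics/g.png",np.vstack([cv2.resize(b,(800,289),interpolation=2),cv2.resize(a,(800,310),interpolation=2)]))
E
```

```text
time_s: 17.15
tool_pos: [0.4254, 0.2945, 0.2598]
tool_rot: [3.142, 0.002, 1.562]
contact_force: [-0.9, -3.6, 6.6]
opening: 0.59
grasp_force: 30.0
tail y [0.2547 0.2544 0.2546 0.2546 0.2545 0.2537 0.2536 0.2538 0.2539] 0.2544375986603425 tool y [0.42539345 0.29454454 0.25980292]
rear y [0.1433 0.1424 0.1399 0.1398 0.1443 0.1444 0.1425 0.1422]
```

View pics/g.png

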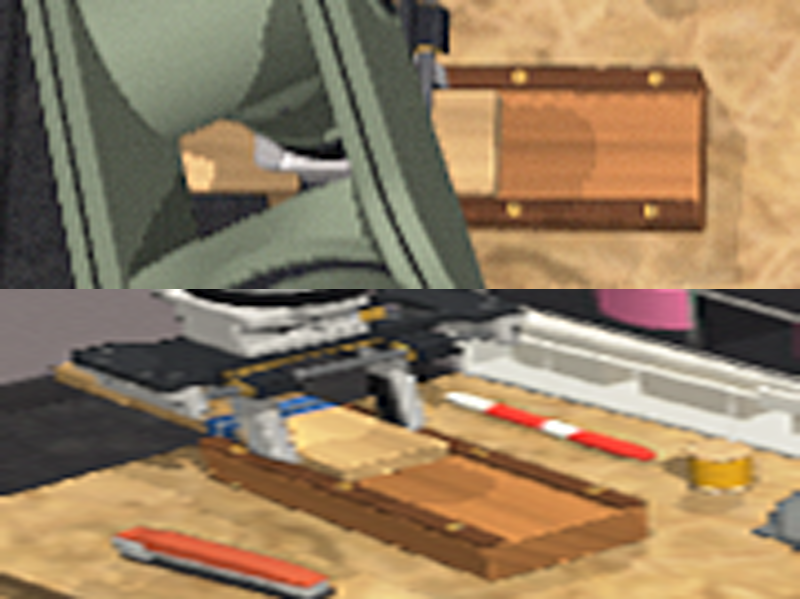

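The plank is level with the tape at the sawing end, about 1 mm short by the tail measurement. I'll nudge it 1 mm, let it settle and hand in.

```bash
python3 -m creep '[{"dx":1,"dy":0,"dz":0,"yaw":0,"gripper":-1},{"dx":1,"dy":0,"dz":0,"yaw":0,"gripper":-1},{"dx":1,"dy":0,"dz":0,"yaw":0,"gripper":-1},{"dx":1,"dy":0,"dz":0,"yaw":0,"gripper":-1},{"dx":1,"dy":0,"dz":0,"yaw":0,"gripper":-1},{"dx":1,"dy":0,"dz":0,"yaw":0,"gripper":-1},{"dx":1,"dy":0,"dz":0,"yaw":0,"gripper":-1},{"dx":1,"dy":0,"dz":0,"yaw":0,"gripper":-1}]' && python3 m.py 169 181 && python3 -c "
from bench import env
print(env.sign_off())"
```

```text
time_s: 17.97
tool_pos: [0.4254, 0.2952, 0.2598]
tool_rot: [-3.141, 0.003, 1.562]
contact_force: [0.0, -5.1, 6.9]
opening: 0.591
grasp_force: 30.0
tail y [0.2546 0.2545 0.2547 0.2545 0.2537 0.254  0.2541 0.2541 0.2542] 0.2541889054233944 tool y [0.42543208 0.29518786 0.25982749]
rear y [0.1434 0.1425 0.14   0.1398 0.1444 0.1446 0.1425 0.1422]
the job is handed in; nothing more can be done
None
```

I handed the job in at about 18 s: both offcuts are in the grey bin and the plank is still gripped in its channel, its cut line about 1 mm short of the sawing end by my camera measurement (limit 4 mm); the hand-in returned no verdict.

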